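# Set the pressure-foot gap of a bench strip cutter with a setting gauge

### The job

Slide the setting gauge along the strip cutter's bed, under the raised pressure foot and home against the back stop. Turn the black adjusting knob on top, little by little, until the gauge just drags: sliding it should take about 6 newtons, and the foot must never be screwed down hard on it. Feel the drag by drawing the gauge back 5 to 10 mm under the foot's pressure, and leave it pushed home against the stop, held with that drag, with nothing touching it but the cutter.

Things in the scene. Friction and masses are not known exactly. Their poses are not given: they have to be found in the camera images.
- gauge: the setting gauge, loose, 0.12 kg: a flat steel strip 145 x 24 x 4 mm with a block handle of bare aluminium on its rear half. Origin at the middle of the strip's underside; its x axis points along the strip to the nose (which is 18 mm wide over its last 7 mm), z up. It starts lying flat on the bench.
- gauge_grip (a point): where to grip the gauge: in the block handle (40 mm along x, 18 mm wide in y, from 4 to 40 mm above the gauge's underside), 27 mm above the underside and 47.5 mm behind the gauge's origin (120 mm behind the nose). Axes as the gauge.
- gauge_nose (a point): the middle of the gauge's nose end, 2 mm above its underside, 72.5 mm ahead of the gauge's origin.
- bed: the strip cutter's flat steel bed, fixed (the cutter stands elsewhere each time). Origin on the bench top, straight below the axis of foot and knob; x axis points from the open front (robot's side) to the back stop, z up. Bed surface 30 mm above the bench, 52 mm wide in y, from x = -160 to +31 mm.
- lane (a point): middle of the flared mouth of the guide lane, on the bed surface at bed x = -47 mm; axes as the bed. Behind it two cheeks 7 mm high leave a lane 29 mm wide from x = -32 mm to the back stop, whose face is at x = +20 mm. In front of it the bed is bare, so the gauge can be laid down there.
- home (a point): where gauge_nose stands when the gauge is home: at the stop's face, middle of the lane, 2 mm above the bed surface. Axes as the bed. gauge_grip is then 120 mm in front of it, at bed x = -100 mm, 57 mm above the bench.
- head: grey column and overhanging arm of the cutter, carrying screw and pressure foot; fixed, same origin and axes as the bed. Column behind the stop at x = 35 to 61 mm; arm from the column to x = -24 mm, 40 mm wide, 62 to 78 mm above the bench. The steel foot, 18 mm across, hangs under it on the knob's axis, and starts at least 2 mm clear of the gauge's top.
- knob_grip (a point): centre of the black fluted adjusting knob, on its upright axis, 106 mm above the bench: 33 mm across, from 93 to 118 mm above the bench; below it on the arm is a 30 mm dial ring up to 82 mm. It turns (about 0.1 Nm, stays where left) but does not rise. The foot is sprung: after first touch, each further rad of knob adds 9 N of pressure.
- screw (a joint): knob angle in rad, -0.3 to 5, grows clockwise seen from above; starts at 0 to 0.4. Each rad lowers the foot 3 mm. The foot's spacing below the screw varies, unmeasured: it first touches the gauge at 1.1 to 3.0 rad. Friction about 0.6 on the gauge's top and underside: drag = 0.6 x (2 x pressure + 1.2 N), about 6.5 N at 5 N; by the handle, pulling feels a third less, pushing a third more (average both).

How it is judged:
By the outcome, as a careful person would: the job done as asked, in the order asked, and still so for the second after the job is handed in, with the robot touching nothing.
It also fails if it takes over 72 s, if anything falls off the work surface, if the arm or the gripper's body presses on something with over 40 N, if the wrist force passes 120 N, or if a joint passes its speed limit or range.

### The arm

A 6-joint arm with a two-finger parallel gripper is mounted at the origin on a cart in front of the work surface, level with it; the furniture and walls round the work are solid. World frame = base frame: x ahead of the robot, y to its left, z up, the work surface at z = 0. Lengths are in m, angles in rad, forces in N, time in s.
With the tool pointing down it reaches from about 0.25 to 0.775 m from the base axis. Payload 4 kg.
Tool frame: the origin (TCP) lies at the very end of the fingers, on their centre line; the grasp point (between the pads) lies 19 mm behind it; z points along the fingers, y is the line along which they close (so a half turn about z gives the same grasp; the last joint's range is limited). The gripper opens to 94 mm and grips with 3 to 60 N. Pads are 16 mm wide; open, the fingers measure 119 mm over their backs; the gripper's body (75 mm by 177 mm) begins 78 mm behind the grasp point.
Start: joints at [-1.373, 0.087, 1.371, -0, 1.684, -0.103], TCP at [0.163, -0.525, 0.206] pointing down, gripper open.
Joint ranges: [-3.1, 3.1], [-0.76, 2.03], [0.27, 2.55], [-1.08, 4.22], [0.17, 2.65], [-2.57, 2.57]. Speed limits (rad/s): [2.79, 2.79, 3.14, 3.14, 3.14, 3.14].

### API

Orientations are given as a unit quaternion [w, x, y, z].
In Python, from station import ctrl gives the robot as it stands.
- The arm moves only by the shell command python3 -m handwheel 'ROWS' [FORCE]. ROWS is JSON, a list of rows, each a list of 3 entries, a list of its own where there are three numbers: the closure in counts, from 0 (fully open) to 255 (shut), then the shift along the tool's x, y, z in mm, then the turn about the tool's z in rad. In form: [[grip, [x, y, z], yaw], ...]. A call has 1 to 5 rows; each row shifts and turns the commanded pose from where the row before left it, along the tool's axes as they then stand; what a row does not reach is not made up. A row lasts 1/10 s, in which the tool goes at most 50 mm and 8.59 degrees, less where a joint would pass 70% of its speed; a pose out of reach is approached as far as the arm can. A call is refused whole if a number of a shift passes 50 or a number of a turn 0.15, either way. A call with a gripper value outside its range is refused whole. The fingers move at their own pace and stop on an object; FORCE is the grip in N (left out, the last holds). Time passes only in rows, so rows that do not move let the fingers close. It gives the time, the measured TCP pose, the force, the opening and the grip force at its end, in the units of the state.
- ctrl.state(): the state, without advancing time (a new reading comes with each control period).
- ctrl.snapshot(name): name is "side" or "top"; returns (picture, depth): 384x512x3 uint8, red, green, blue; 384x512 float32, m along the optical axis (not along the pixel's ray), 0 where there is no reading.
- ctrl.calibration(name): a dict with "vertical_fov" (degrees; the focal length in pixels is half the picture's height over the tangent of half this angle, whatever the lens; pixels are square), "cx", "cy" (the principal point, pixels), "position" and "rotation" of the camera in the world. Camera axes: x right, y down, z forward; pixel columns grow to the right and rows downward; lengths in m; the calibration is good to about 2 mm. A picture is of the moment at which its call begins. calibration takes no time and is no camera call.
- ctrl.hand_in(): hands the job in; it is judged then, once.
The state is a dict: "clock": time; "q": joint angles; "joint_velocities": joint speeds; "joint_torque": joint torques, N m; "tool_pos": TCP position; "orientation": TCP orientation; "force": force on the tool from outside, world axes, zero at the start; "torque": the same for the moment, N m; "grip_width": finger opening in m; "grasp_force": force on a finger pad.
Only numpy, scipy, OpenCV 4.12 (cv2) and the standard library are available. Lean on these libraries where they do the work, as an engineer would, in place of code of your own. Each camera call takes 0.05 s, during which the arm holds its last target. There are 200 camera calls.

## Working session

There is one attempt and no reset: what is moved stays moved. The work goes in short steps, Python scripts to look and compute and a shell command to move; the robot and the scene stay as the last step left them, time stands still between calls to the robot, and variables do not carry over. Pictures are saved under pics/ and viewed, at most 10 in all, crops included, and the job is handed in when it is done.

```bash
mkdir -p pics; ls
cat > h.py <<'E'
import numpy as np, cv2
from station import ctrl
def shot(n, save):
    p,d=ctrl.snapshot(n); cv2.imwrite(f'pics/{save}.png',p[:,:,::-1]); np.savez(f'pics/{save}.npz',p=p,d=d); return p,d
def cal(n):
    c=ctrl.calibration(n); f=192/np.tan(np.radians(c['vertical_fov'])/2); return c,f
def w(n,u,v,d):
    c,f=cal(n); return np.array(c['position'])+np.array(c['rotation'])@np.array([(u-c['cx'])/f*d,(v-c['cy'])/f*d,d])
def cloud(n,d):
    c,f=cal(n); v,u=np.mgrid[:d.shape[0],:d.shape[1]]
    P=np.stack([(u-c['cx'])/f*d,(v-c['cy'])/f*d,d],-1)
    return P@np.array(c['rotation']).T+np.array(c['position'])
E
python3 - <<'E'
from h import *
for n in ('top','side'):
    print(n,ctrl.calibration(n)); shot(n,n+'0')
print(ctrl.state())
E
```

```text
pics
top {'vertical_fov': 54.39598841462672, 'cx': 259.2392626605086, 'cy': 195.47965005934046, 'position': array([0.37306813, 0.06231748, 0.93796203]), 'rotation': array([ 0.06952865, -0.69311913,  0.71478448, -0.06192564])}
side {'vertical_fov': 51.84655861173384, 'cx': 257.1402260484788, 'cy': 189.22575747882996, 'position': array([0.47298827, 0.87027798, 0.50436108]), 'rotation': array([ 0.02349365, -0.02321721,  0.85756325, -0.51331693])}
{'clock': 0.1, 'q': array([-1.37310161e+00,  8.78710077e-02,  1.37202712e+00,  1.71152876e-05,
        1.68360523e+00, -1.03129132e-01]), 'joint_velocities': array([-0.00130679, -0.00274081, -0.00224865,  0.00172263, -0.00052327,
       -0.00110276]), 'joint_torque': array([ 1.91148843e-03, -3.41252017e+01, -3.03301764e+01,  7.19829462e-02,
        3.04636604e-02, -8.78361652e-05]), 'tool_pos': array([ 0.16286233, -0.52484293,  0.20446529]), 'orientation': array([-9.54685701e-04,  9.88708842e-01,  1.49846295e-01, -3.66601948e-05]), 'force': array([-0.12589865, -0.52827509,  0.4667452 ]), 'torque': array([0.04300104, 0.03903175, 0.02413672]), 'grasp_force': 0.0, 'grip_width': 0.09359139949236231}
```

View pics/top0.png

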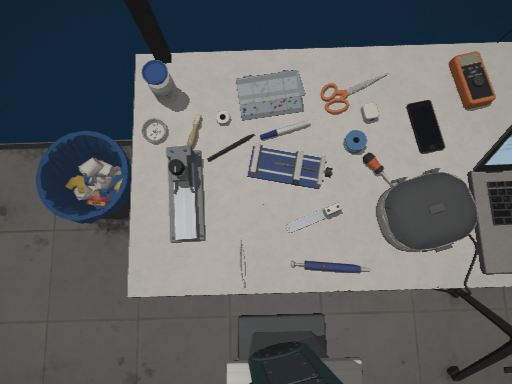

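View pics/side0.png

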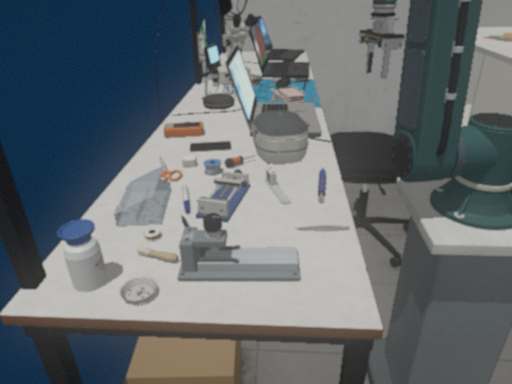

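```bash
sed -i "s/c=ctrl.calibration(n); f=/c=ctrl.calibration(n); q=c['rotation']; c['rotation']=R.from_quat([q[1],q[2],q[3],q[0]]).as_matrix(); f=/; 1a from scipy.spatial.transform import Rotation as R" h.py
python3 - <<'E'
from h import *
z=np.load('pics/top0.npz'); p,d=z['p'],z['d']; 
a=cv2.resize(p[135:250,155:215],None,fx=5,fy=5,interpolation=cv2.INTER_CUBIC)
b=cv2.resize(p[190:245,275:355],None,fx=6,fy=6,interpolation=cv2.INTER_CUBIC)
o=np.zeros((575,790,3),np.uint8);o[:,:300]=a;o[:330,305:785]=b
cv2.imwrite('pics/crop1.png',o[:,:,::-1])
P=cloud('top',d); print('table',np.median(P[240:280,210:230,2]),(d==0).mean())
def show(m,t):
    Q=P[m]; r=cv2.minAreaRect((Q[:,:2]*1000).astype(np.float32)); print(t,len(Q),r,Q[:,2].mean())
roi=np.zeros(d.shape,bool); roi[190:245,275:355]=1
show(roi&(P[...,2]>.025),'handle'); 
s=roi&(P[...,2]>.0025)&(P[...,2]<.025);show(s,'strip')
roi[:]=0; roi[135:250,160:212]=1
show(roi&(P[...,2]>.1),'knob')
for u,v in [(333,210),(300,222),(185,215),(178,168)]: print(u,v,P[v,u])
np.set_printoptions(precision=0,suppress=True,linewidth=250)
print(P[150:180:2,164:206:2,2]*1000); print(P[236:248,164:208:3,2]*1000)
E
```

```text
table 0.0003933994409159314 0.0039011637369791665
handle 157 ((449.70733642578125, -27.797027587890625), (23.951778411865234, 235.3785858154297), 34.56965637207031) 0.16532119742017382
strip 725 ((490.62567138671875, -67.94305419921875), (199.7880859375, 136.93753051757812), 88.0673828125) 0.004231124495340699
knob 226 ((500.090087890625, 159.96954345703125), (318.6482238769531, 33.84260940551758), 43.61488342285156) 0.1856850433026891
333 210 [ 0.50043108 -0.10742159  0.0429642 ]
300 222 [ 0.47833415 -0.03043122  0.00315624]
185 215 [0.50108422 0.25289737 0.03164114]
178 168 [0.59629857 0.25083443 0.12072923]
[[  0.   4.  80.  80.  81.  78.  79.  79.  78.  79.  84.  82.  78.  78.  64.   1.   9.   9.  13.   1.  -1.]
 [ -2.  -2.  78.  79.  80.  78.  82.  79.  80.  77.  78.  81.  78.  77.  60.  36.  13.  16.  13.  -1.  -0.]
 [  0.   0.  79.  80.  77.  81.  81.  82.  80.  80.  80.  80.  77.  79.  66.  35.  13.  13.  12.   1.  -0.]
 [  0.   0.  78.  76.  80.  78.  80.  80.  80.  77.  79.  80.  70.  69.  63.  37.  11.  13.  10.  -1.   2.]
 [  2.   0.  65.  66.  79.  80.  80.  82.  82.  80
[... 1195 characters left out ...]
. -2.]
 [-2.  3.  0. 16. 32. 28. 28. 30. 31. 31. 32. 22. 10. 15.  3.]
 [-1. -0.  1. 16. 33. 32. 34. 34. 30. 31. 29. 21. 13. 12.  2.]
 [ 0.  1.  1. 13. 30. 30. 29. 26. 16. 13. 13. 11.  9. 12.  1.]
 [-2. -1.  4. 13. 13. 13. 14. 12. 14. 12. 10.  9. 12. -0.  1.]
 [ 1. -0.  1. 13. 12. 13. 12.  9.  6.  1.  1.  1. -1.  1.  1.]
 [-1.  1. -0.  9.  6.  1. -1. -1.  1. -0.  1. -3.  2. -1. -1.]
 [ 1. -1.  0.  0.  1.  0.  3.  2.  1.  1.  1.  4.  1. -0. -0.]
 [ 0. -2. -0.  0.  1.  2. -2.  2. -1.  0.  1.  3. -0. -1.  2.]
 [ 1.  1.  2.  4. -0.  1. -0.  2.  2. -1.  1.  0.  0.  1.  3.]
 [ 4.  1.  4.  0.  2.  1.  1. -1.  0.  3.  0.  3.  2.  0.  3.]
 [ 1.  1.  1.  2. -1.  2.  3. -0.  1.  5.  0. -2.  1.  2. -1.]]
```

View pics/crop1.png

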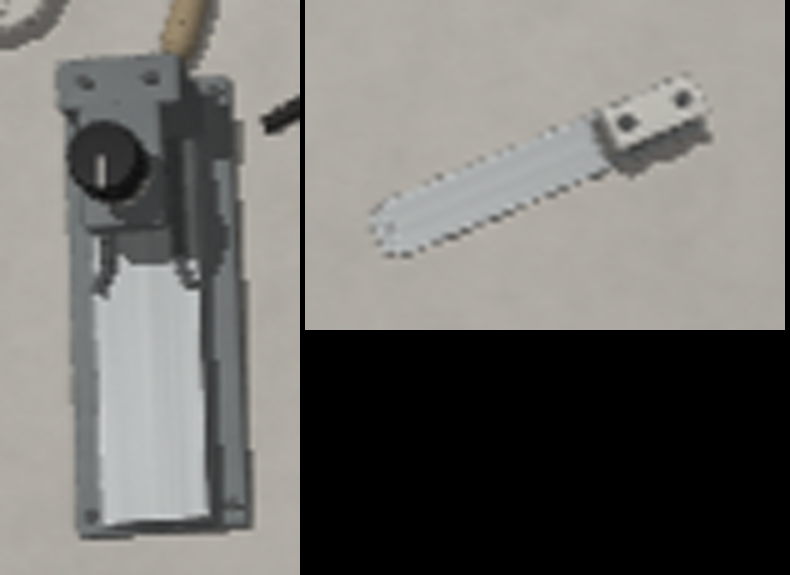

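```bash
cat > m.py <<'E'
from h import *
z=np.load('pics/top0.npz'); p,d=z['p'],z['d']; P=cloud('top',d); g=p.mean(-1)
c,f=cal('top')
def ray(u,v,h):
    r=c['rotation']@np.stack([(u-c['cx'])/f,(v-c['cy'])/f,np.ones_like(u)]); t=(h-c['position'][2])/r[2]; return (c['position'][:,None]+r*t)[:2].T*1000
# bed edges, subpixel steepest gradient
L=[];Rr=[]
for v in range(198,236):
    row=cv2.GaussianBlur(g[v-1:v+2].mean(0)[None],(3,1),0)[0]; gr=np.gradient(row)
    for lo,hi,s,A in ((170,182,1,L),(190,202,-1,Rr)):
        w_=np.clip(s*gr[lo:hi],0,None); k=w_.argmax(); k0=max(k-2,0); ww=w_[k0:k+3]; A.append((lo+k0+(ww*np.arange(len(ww))).sum()/ww.sum(),v))
F=[]
for u in range(178,194):
    gr=-np.gradient(g[:,u]); k=232+gr[232:246].argmax(); ww=np.clip(gr[k-2:k+3],0,None); F.append((u,k-2+(ww*np.arange(5)).sum()/ww.sum()))
out=[]
for A in (L,Rr,F):
    A=np.array(A,float); X=ray(A[:,0],A[:,1],.03); vx,vy,x0,y0=cv2.fitLine(X.astype(np.float32),cv2.DIST_HUBER,0,.01,.01).ravel()
    print('edge dir deg',np.degrees(np.arctan2(vy,vx)),'pt',x0,y0); out.append((vx,vy,x0,y0))
def con(m):
    n,l,st,ce=cv2.connectedComponentsWithStats(m.astype(np.uint8)); return l==1+st[1:,4].argmax()
def rect(m,h):
    v,u=np.nonzero(con(m)); X=ray(u.astype(float),v.astype(float),h); r=cv2.minAreaRect(X.astype(np.float32)); print(len(X),r,X.mean(0)); return X
roi=np.zeros(d.shape,bool); roi[190:245,275:355]=1
H=rect(roi&(abs(P[...,2]-.04)<.008),.04)
S=rect(roi&(P[...,2]>.002)&(P[...,2]<.012)&(g>150),.004)
roi[:]=0; roi[145:185,160:200]=1
K=rect(roi&(abs(P[...,2]-.118)<.008)&(g<70)&(P[...,2]>.11),.118); print(cv2.minEnclosingCircle(K.astype(np.float32)))
for X in (H,S):
    vx,vy,x0,y0=cv2.fitLine(X.astype(np.float32),cv2.DIST_L2,0,.01,.01).ravel(); print(np.degrees(np.arctan2(vy,vx)),x0,y0)
E
python3 m.py
```

```text
edge dir deg 2.3832657 pt 498.59067 279.9695
edge dir deg 2.5805821 pt 495.96707 228.44037
edge dir deg -88.50237 pt 443.57553 253.79321
127 ((504.62384033203125, -107.12382507324219), (18.32325553894043, 40.81169128417969), 24.631004333496094) [ 504.60489714 -107.30319322]
347 ((480.821533203125, -41.512603759765625), (30.117324829101562, 104.14924621582031), 16.598562240600586) [480.64480497 -43.80270803]
162 ((600.861083984375, 257.2314147949219), (33.6646728515625, 32.01655960083008), 43.72686004638672) [601.66977905 256.73506908]
((601.2277221679688, 256.9199523925781), 17.44800567626953)
-68.50304 504.6049 -107.30319
-68.26924 480.6448 -43.802708
```

```bash
cat > plan.py <<'E'
import sys,json
from h import *
def go(x,y,z,phi_deg,n,ny=None):
    """rows (tool mm / rad) from the present pose to world target mm, heading phi of tool x"""
    s=ctrl.state(); q=s['orientation']; M=R.from_quat([q[1],q[2],q[3],q[0]]).as_matrix(); p=s['tool_pos']*1000
    phi=np.arctan2(M[1,0],M[0,0]); t=np.array([x,y,z]); dphi=(np.radians(phi_deg)-phi+np.pi)%(2*np.pi)-np.pi
    print('now',p.round(1),'phi',np.degrees(phi).round(2),'tilt',np.degrees(np.arccos(-M[2,2])).round(2),'q6',s['q'][5].round(2)); st=(t-p)/n; yaw=-dphi/n
    a=phi
    for i in range(n):
        ex=np.array([np.cos(a),np.sin(a),0]); ey=np.array([np.sin(a),-np.cos(a),0])
        print([[round(float(st@ex),1),round(float(st@ey),1),round(float(-st[2]),1)],round(yaw,4)]); a-=yaw
if __name__=='__main__': go(*map(float,sys.argv[1:5]),int(sys.argv[5]))
E
python3 plan.py 504.6 -107.2 200 111.3 12
```

```text
now [ 162.9 -524.8  204.5] phi 17.24 tilt 0.11 q6 -0.1
[[37.5, -24.8, 0.4], np.float64(-0.1368)]
[[40.5, -19.5, 0.4], np.float64(-0.1368)]
[[42.8, -13.7, 0.4], np.float64(-0.1368)]
[[44.3, -7.8, 0.4], np.float64(-0.1368)]
[[44.9, -1.7, 0.4], np.float64(-0.1368)]
[[44.7, 4.5, 0.4], np.float64(-0.1368)]
[[43.7, 10.5, 0.4], np.float64(-0.1368)]
[[41.9, 16.4, 0.4], np.float64(-0.1368)]
[[39.2, 22.0, 0.4], np.float64(-0.1368)]
[[35.9, 27.1, 0.4], np.float64(-0.1368)]
[[31.8, 31.8, 0.4], np.float64(-0.1368)]
[[27.2, 35.8, 0.4], np.float64(-0.1368)]
```

```bash
python3 -m handwheel '[[0,[37.5,-24.8,0],-0.137],[0,[40.5,-19.5,0],-0.137],[0,[42.8,-13.7,0],-0.137],[0,[44.3,-7.8,0],-0.137],[0,[44.9,-1.7,0],-0.137]]' 25
python3 -m handwheel '[[0,[44.7,4.5,0],-0.137],[0,[43.7,10.5,0],-0.137],[0,[41.9,16.4,0],-0.137],[0,[39.2,22,0],-0.137],[0,[35.9,27.1,0],-0.137]]'
python3 -m handwheel '[[0,[31.8,31.8,0],-0.137],[0,[27.2,35.8,0],-0.137],[0,[0,0,0],0]]'
python3 plan.py 504.6 -107.2 60 111.3 4
```

```text
clock: 0.6
tool_pos: [0.3058, -0.3495, 0.205]
orientation: [-0.0, 0.88, 0.475, 0.0]
force: [0.6, 0.1, -0.5]
grip_width: 0.0939
grasp_force: 0.0
clock: 1.1
tool_pos: [0.4479, -0.1754, 0.2051]
orientation: [-0.0, 0.669, 0.743, -0.0]
force: [0.5, -0.2, -0.6]
grip_width: 0.0941
grasp_force: 0.0
clock: 1.4
tool_pos: [0.506, -0.1032, 0.2044]
orientation: [-0.001, 0.56, 0.829, 0.001]
force: [0.3, -1.0, 1.1]
grip_width: 0.0943
grasp_force: 0.0
now [ 506.  -103.2  204.4] phi 111.91 tilt 0.14 q6 -0.69
[[-0.8, -0.7, 36.1], np.float64(0.0027)]
[[-0.8, -0.7, 36.1], np.float64(0.0027)]
[[-0.8, -0.7, 36.1], np.float64(0.0027)]
[[-0.8, -0.7, 36.1], np.float64(0.0027)]
```

```bash
python3 -m handwheel '[[0,[-1.6,-1.4,45],0.006],[0,[-1.6,-1.4,45],0.005],[0,[0,0,45],0],[0,[0,0,35],0],[0,[0,0,20],0]]'
python3 -m handwheel '[[0,[0,0,6],0],[0,[0,0,0],0]]'
```

```text
clock: 1.9
tool_pos: [0.4993, -0.1114, 0.0113]
orientation: [-0.003, 0.569, 0.823, -0.001]
force: [-0.3, -0.8, 0.1]
grip_width: 0.094
grasp_force: 0.0
clock: 2.1
tool_pos: [0.5017, -0.1118, 0.0086]
orientation: [-0.001, 0.568, 0.823, -0.0]
force: [-0.9, 0.7, 0.3]
grip_width: 0.0937
grasp_force: 0.0
```

Run:
```python
from h import *
s=ctrl.state(); print(s['tool_pos'],s['force'])
p,d=shot('side','s1')
t,_=shot('top','t1')
a=cv2.resize(p[150:250,200:360],None,fx=4,fy=4,interpolation=cv2.INTER_CUBIC)
cv2.imwrite('pics/c2.png',a[:,:,::-1])
```

```text
[ 0.5016742  -0.11175746  0.0086223 ] [-0.93603118  0.71463691  0.26545577]
```

View pics/c2.png

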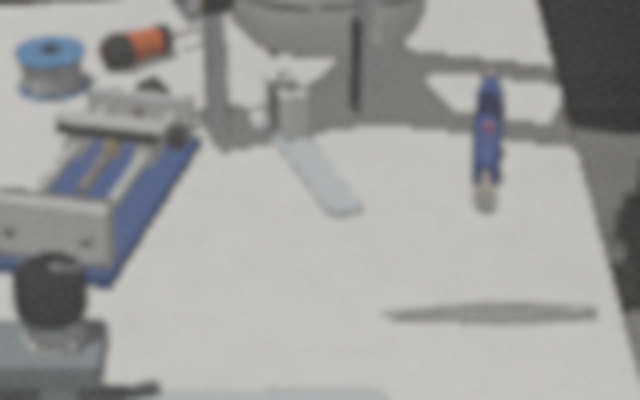

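```bash
python3 -m handwheel '[[0,[3.2,4.4,0.5],0],[150,[0,0,0],0],[255,[0,0,0],0],[255,[0,0,0],0],[255,[0,0,0],0]]' 30; python3 -m handwheel '[[255,[0,0,0],0],[255,[0,0,0],0],[255,[0,0,-10],0],[255,[0,0,-40],0],[255,[0,0,-40],0]]';  python3 -m handwheel '[[255,[0,0,0],0]]';python3 plan.py 411.6 250.3 92 2 14
```

```text
clock: 2.7
tool_pos: [0.5058, -0.1069, 0.0091]
orientation: [0.0, 0.568, 0.823, -0.0]
force: [0.1, 0.8, 0.3]
grip_width: 0.0656
grasp_force: 0.0
clock: 3.2
tool_pos: [0.5047, -0.1066, 0.0995]
orientation: [-0.001, 0.568, 0.823, -0.0]
force: [0.7, -0.9, 0.4]
grip_width: 0.0256
grasp_force: 0.0
clock: 3.3
tool_pos: [0.51, -0.1083, 0.1067]
orientation: [0.007, 0.568, 0.823, 0.002]
force: [0.3, -0.3, 1.1]
grip_width: 0.0173
grasp_force: 0.0
now [ 510.  -108.3  106.7] phi 110.8 tilt 0.8 q6 -0.68
[[26.4, 2.5, 1.0], np.float64(0.1356)]
[[26.5, -1.1, 1.0], np.float64(0.1356)]
[[26.1, -4.7, 1.0], np.float64(0.1356)]
[[25.3, -8.1, 1.0], np.float64(0.1356)]
[[23.9, -11.5, 1.0], np.float64(0.1356)]
[[22.2, -14.6, 1.0], np.float64(0.1356)]
[[20.0, -17.5, 1.0], np.float64(0.1356)]
[[17.4, -20.0, 1.0], np.float64(0.1356)]
[[14.6, -22.2, 1.0], np.float64(0.1356)]
[[11.4, -24.0, 1.0], np.float64(0.1356)]
[[8.1, -25.3, 1.0], np.float64(0.1356)]
[[4.6, -26.2, 1.0], np.float64(0.1356)]
[[1.0, -26.5, 1.0], np.float64(0.1356)]
[[-2.6, -26.4, 1.0], np.float64(0.1356)]
```

Lifted before the fingers had closed: they are slower than I assumed. I'll go back, reopen and grip again.

```bash
python3 -m handwheel '[[60,[0,0,0],0],[60,[0,0,0],0],[60,[0,0,0],0],[60,[0,0,0],0],[60,[0,0,0],0]]' 30
python3 - <<'E'
from h import *
s=ctrl.state(); print(s['tool_pos'],s['force'],s['grip_width'])
d=shot('top','t2')[1]; p,_=shot('side','s2')
a=cv2.resize(p[150:250,200:360],None,fx=4,fy=4,interpolation=cv2.INTER_CUBIC)
cv2.imwrite('pics/c3.png',a[:,:,::-1])
E
python3 plan.py 505.2 -107 8 111.3 4
```

```text
clock: 3.8
tool_pos: [0.5051, -0.1067, 0.0979]
orientation: [-0.001, 0.568, 0.823, -0.0]
force: [-0.3, -0.1, 0.7]
grip_width: 0.0539
grasp_force: 0.0
[ 0.50514894 -0.10673559  0.09794148] [-0.30365276 -0.06006725  0.67995648] 0.05387771089464163
now [ 505.4 -106.8   98.4] phi 110.8 tilt 0.06 q6 -0.68
[[-0.0, -0.1, 22.6], np.float64(-0.0022)]
[[-0.0, -0.1, 22.6], np.float64(-0.0022)]
[[-0.0, -0.1, 22.6], np.float64(-0.0022)]
[[-0.0, -0.1, 22.6], np.float64(-0.0022)]
```

View pics/c3.png

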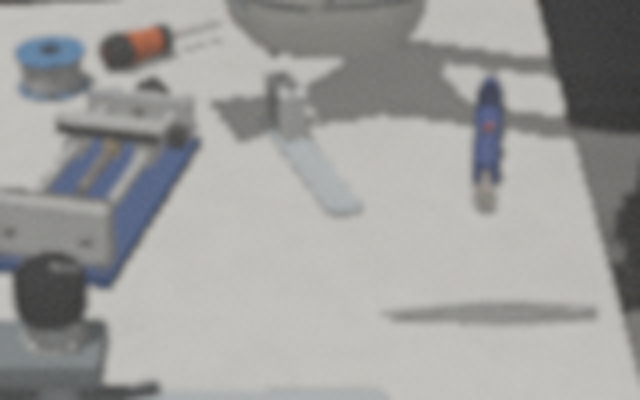

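The gauge lies unmoved (handle at crop (287,105)) and the fingers are clear above it.

```bash
python3 -m handwheel '[[60,[0,0,40],0],[60,[0,0,35],0],[60,[0,0,15],0],[255,[0,0,0],0],[255,[0,0,0],0]]' 30; python3 -m handwheel '[[255,[0,0,0],0],[255,[0,0,0],0],[255,[0,0,0],0],[255,[0,0,0],0],[255,[0,0,0],0]]'
```

```text
clock: 4.4
tool_pos: [0.506, -0.107, 0.0093]
orientation: [0.0, 0.568, 0.823, -0.0]
force: [-0.2, -1.1, 1.0]
grip_width: 0.0595
grasp_force: 0.0
clock: 4.9
tool_pos: [0.5058, -0.107, 0.0093]
orientation: [0.0, 0.568, 0.823, -0.0]
force: [-1.7, -0.0, 0.9]
grip_width: 0.0192
grasp_force: 0.5
```

```bash
python3 -m handwheel '[[255,[0,0,0],0],[255,[0,0,0],0],[255,[0,0,-10],0],[255,[0,0,-40],0],[255,[0,0,-33],0]]';  python3 -m handwheel '[[255,[0,0,0],0],[255,[0,0,0],0]]';python3 plan.py 412 250.3 92 2 14
```

```text
clock: 5.4
tool_pos: [0.5052, -0.1066, 0.0928]
orientation: [-0.001, 0.568, 0.823, -0.0]
force: [1.3, 0.1, -1.1]
grip_width: 0.0177
grasp_force: 30.0
clock: 5.6
tool_pos: [0.5061, -0.1069, 0.0925]
orientation: [0.001, 0.568, 0.823, 0.0]
force: [-0.8, -0.4, -1.7]
grip_width: 0.0177
grasp_force: 29.9
now [ 506.1 -106.9   92.5] phi 110.8 tilt 0.1 q6 -0.68
[[26.2, 2.8, 0.0], np.float64(0.1356)]
[[26.4, -0.8, 0.0], np.float64(0.1356)]
[[26.0, -4.4, 0.0], np.float64(0.1356)]
[[25.2, -7.8, 0.0], np.float64(0.1356)]
[[23.9, -11.2, 0.0], np.float64(0.1356)]
[[22.2, -14.3, 0.0], np.float64(0.1356)]
[[20.0, -17.2, 0.0], np.float64(0.1356)]
[[17.5, -19.7, 0.0], np.float64(0.1356)]
[[14.7, -21.9, 0.0], np.float64(0.1356)]
[[11.6, -23.7, 0.0], np.float64(0.1356)]
[[8.3, -25.0, 0.0], np.float64(0.1356)]
[[4.8, -25.9, 0.0], np.float64(0.1356)]
[[1.3, -26.4, 0.0], np.float64(0.1356)]
[[-2.3, -26.3, 0.0], np.float64(0.1356)]
```

```bash
python3 -m handwheel '[[255,[26.2,2.8,0],0.136],[255,[26.4,-0.8,0],0.136],[255,[26,-4.4,0],0.136],[255,[25.2,-7.8,0],0.136],[255,[23.9,-11.2,0],0.136]]'
python3 -m handwheel '[[255,[22.2,-14.3,0],0.136],[255,[20,-17.2,0],0.136],[255,[17.5,-19.7,0],0.136],[255,[14.7,-21.9,0],0.136],[255,[11.6,-23.7,0],0.136]]'
python3 -m handwheel '[[255,[8.3,-25,0],0.136],[255,[4.8,-25.9,0],0.136],[255,[1.3,-26.4,0],0.136],[255,[-2.3,-26.3,0],0.136],[255,[0,0,0],0]]'
python3 -m handwheel '[[255,[0,0,20],0],[255,[0,0,10],0],[255,[0,0,0],0],[255,[0,0,0],0]]'
python3 - <<'E'
from h import *
import plan
p,d=shot('top','t4'); q,_=shot('side','s4')
o=np.zeros((560,790,3),np.uint8)
o[:,:300]=cv2.resize(p[140:252,155:215],(300,560),interpolation=cv2.INTER_CUBIC); o[:480,305:785]=cv2.resize(q[190:310,160:280],(480,480),interpolation=cv2.INTER_CUBIC)
cv2.imwrite('pics/c4.png',o[:,:,::-1])
plan.go(412,250,52,2,3)
E
```

```text
clock: 6.1
tool_pos: [0.4699, 0.0218, 0.0892]
orientation: [-0.002, 0.812, 0.584, -0.002]
force: [-0.0, 0.2, -1.6]
grip_width: 0.018
grasp_force: 29.9
clock: 6.6
tool_pos: [0.4366, 0.149, 0.0892]
orientation: [-0.0, 0.96, 0.28, -0.003]
force: [-0.1, 0.8, -1.2]
grip_width: 0.0176
grasp_force: 29.9
clock: 7.1
tool_pos: [0.4099, 0.252, 0.0893]
orientation: [0.0, 1.0, 0.016, -0.003]
force: [1.2, -0.1, -1.3]
grip_width: 0.0175
grasp_force: 30.0
clock: 7.5
tool_pos: [0.4121, 0.2496, 0.0612]
orientation: [0.001, 1.0, 0.015, -0.001]
force: [0.1, 0.2, -0.1]
grip_width: 0.0179
grasp_force: 29.9
now [412.9 250.2  62.4] phi 1.68 tilt 0.05 q6 1.97
[[-0.3, 0.1, 3.5], np.float64(-0.0018)]
[[-0.3, 0.0, 3.5], np.float64(-0.0018)]
[[-0.3, 0.0, 3.5], np.float64(-0.0018)]
```

View pics/c4.png

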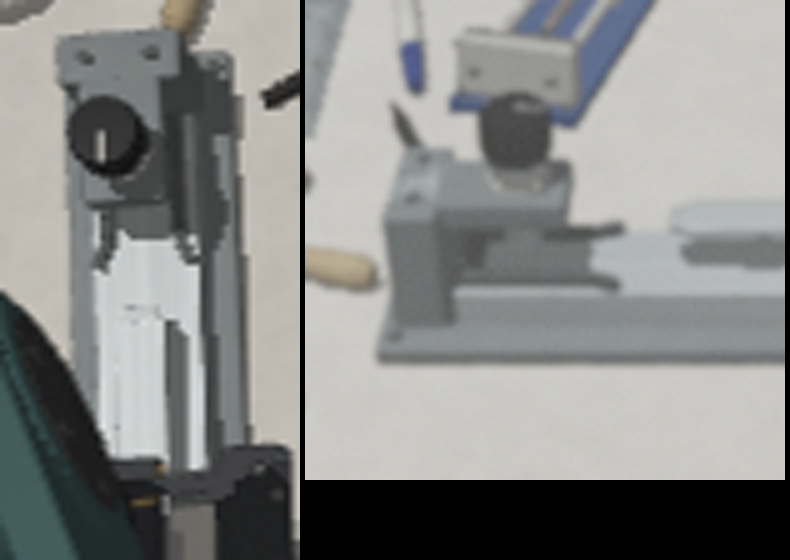

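```bash
cat > n.py <<'E'
from h import *
z=np.load('pics/t4.npz'); p,d=z['p'],z['d']; P=cloud('top',d)*1000
m=np.zeros(d.shape,bool); m[196:236,172:198]=1; m&=(P[...,2]>46)&(P[...,2]<66)
C=[]
print('h',np.median(P[...,2][m]),m.sum())
for v in range(204,230):
    u=np.nonzero(m[v])[0]
    if len(u)>6: C.append((*P[v,u][:,:2].mean(0),len(u)))
C=np.array(C); k=np.polyfit(C[:,0],C[:,1],1); print('strip heading deg',np.degrees(np.arctan(k[0])),'y at x=412,532',np.polyval(k,[412,532]), 'x max',P[...,0][m].max(), 'widths px',C[:,2])
# cheeks: height 37 band, per row extents
roi=np.zeros(d.shape,bool); roi[170:200,168:202]=1
for v in range(184,196):
    print(v,[(int(u),P[v,u].round(0).tolist()) for u in range(170,200) if 33.5<P[v,u,2]<41])
E
python3 n.py
```

```text
h 56.32721970891025 306
strip heading deg 3.205583139706519 y at x=412,532 [247.68852047 254.40929196] x max 531.7530488030227 widths px [ 9. 10. 10. 10. 10. 10. 11. 11. 11. 11. 11. 11. 11. 11. 10. 11. 10. 10.
 10. 10. 10. 10. 10. 10. 10. 10.]
184 [(175, [578.0, 277.0, 38.0]), (176, [579.0, 275.0, 36.0]), (177, [578.0, 272.0, 39.0]), (181, [579.0, 263.0, 35.0]), (189, [577.0, 242.0, 37.0]), (190, [577.0, 240.0, 39.0]), (191, [577.0, 237.0, 37.0])]
185 [(175, [576.0, 277.0, 38.0]), (176, [575.0, 274.0, 40.0]), (177, [576.0, 272.0, 38.0]), (190, [575.0, 240.0, 34.0]), (191, [574.0, 237.0, 40.0]), (192, [575.0, 236.0, 34.0])]
186 [(175, [573.0, 276.0, 40.0]), (176, [574.0, 275.0, 35.0]), (177, [573.0, 272.0, 39.0]), (190, [572.0, 240.0, 36.0]), (191, [571.0, 237.0, 40.0]), (192, [573.0, 235.0, 34.0])]
187 [(175, [570.0, 276.0, 40.0]), (176, [570.0, 274.0, 40.0]), (177, [571.0, 272.0, 38.0]), (190, [570.0, 240.0, 38.0]), (191, [569.0, 237.0, 40.0]), (192, [570.0, 235.0, 35.0])]
188 [(175, [568.0, 277.0, 37.0]), (176, [568.0, 274.0, 38.0]), (177, [568.0, 272.0, 39.0]), (190, [567.0, 239.0, 39.0]), (191, [567.0, 237.0, 38.0]), (192, [567.0, 235.0, 35.0])]
189 [(175, [565.0, 277.0, 39.0]), (176, [566.0, 275.0, 37.0]), (177, [566.0, 272.0, 37.0]), (191, [564.0, 237.0, 40.0]), (192, [565.0, 235.0, 36.0]), (193, [565.0, 233.0, 34.0])]
190 [(174, [563.0, 279.0, 37.0]), (175, [563.0, 276.0, 39.0]), (176, [563.0, 274.0, 40.0]), (187, [563.0, 248.0, 35.0]), (191, [562.0, 237.0, 39.0]), (192, [562.0, 235.0, 38.0]), (193, [562.0, 232.0, 38.0])]
191 [(174, [560.0, 279.0, 40.0]), (175, [561.0, 277.0, 37.0]), (176, [561.0, 275.0, 35.0]), (185, [561.0, 253.0, 34.0]), (192, [559.0, 235.0, 38.0]), (193, [560.0, 233.0, 35.0])]
192 [(174, [558.0, 279.0, 37.0]), (175, [558.0, 277.0, 37.0]), (192, [557.0, 235.0, 36.0]), (193, [557.0, 232.0, 37.0])]
193 [(174, [556.0, 280.0, 36.0]), (175, [555.0, 276.0, 39.0])]
194 []
195 []
```

```bash
python3 -m handwheel '[[255,[0,-1,12],-0.002],[255,[0,0,7],0],[255,[0,0,2],0],[255,[0,0,0],0],[255,[0,0,0],0]]'
python3 -m handwheel '[[255,[0,0,1],0],[255,[0,0,0],0]]'
python3 -m handwheel '[[255,[0,0,0.5],0],[255,[0,0,0],0]]'
```

```text
clock: 8.1
tool_pos: [0.4124, 0.2515, 0.041]
orientation: [0.0, 1.0, 0.016, 0.0]
force: [0.3, -0.6, -1.2]
grip_width: 0.0178
grasp_force: 29.9
clock: 8.3
tool_pos: [0.4125, 0.2515, 0.0401]
orientation: [-0.0, 1.0, 0.016, 0.0]
force: [-0.3, -0.6, -1.1]
grip_width: 0.0177
grasp_force: 29.9
clock: 8.5
tool_pos: [0.4124, 0.2515, 0.0395]
orientation: [0.0, 1.0, 0.016, 0.0]
force: [-0.4, -0.4, -1.6]
grip_width: 0.0175
grasp_force: 29.9
```

```bash
python3 -m handwheel '[[255,[0,0,0.5],0],[255,[0,0,0],0]]'
python3 -m handwheel '[[255,[0,0,0.4],0],[255,[0,0,0],0]]'; python3 -m handwheel '[[255,[10,0,0],0],[255,[10,0,0],0],[255,[0,0,0],0]]'
```

```text
clock: 8.7
tool_pos: [0.4124, 0.2515, 0.0392]
orientation: [-0.0, 1.0, 0.016, 0.0]
force: [0.3, -0.4, 1.8]
grip_width: 0.018
grasp_force: 30.0
clock: 8.9
tool_pos: [0.4124, 0.2515, 0.0392]
orientation: [-0.0, 1.0, 0.016, 0.0]
force: [-2.1, -1.0, 3.6]
grip_width: 0.0174
grasp_force: 30.0
clock: 9.2
tool_pos: [0.4344, 0.2525, 0.0392]
orientation: [-0.0, 1.0, 0.016, 0.002]
force: [0.2, -0.3, 2.6]
grip_width: 0.0177
grasp_force: 30.0
```

```bash
python3 -m handwheel '[[255,[8,0,0],0],[255,[8,0,0],0],[255,[0,0,0],0]]'; python3 -m handwheel '[[255,[8,0,0],0],[255,[8,0,0],0],[255,[0,0,0],0]]';  python3 -m handwheel '[[255,[8,0,0],0],[255,[8,0,0],0],[255,[0,0,0],0]]'
```

```text
clock: 9.5
tool_pos: [0.4493, 0.2529, 0.0393]
orientation: [-0.0, 1.0, 0.016, 0.001]
force: [-0.9, 0.7, 5.1]
grip_width: 0.0178
grasp_force: 30.0
clock: 9.8
tool_pos: [0.4653, 0.2534, 0.0393]
orientation: [-0.0, 1.0, 0.016, 0.001]
force: [-0.7, 0.5, 5.9]
grip_width: 0.0179
grasp_force: 30.0
clock: 10.1
tool_pos: [0.4812, 0.2539, 0.0393]
orientation: [-0.0, 1.0, 0.016, 0.001]
force: [-1.6, 0.0, 5.3]
grip_width: 0.0181
grasp_force: 30.0
```

```bash
python3 -m handwheel '[[255,[8,0,-0.4],0],[255,[5,0,0],0],[255,[0,0,0],0]]'; python3 -m handwheel '[[255,[3,0,0],0],[255,[0,0,0],0]]';  python3 -m handwheel '[[255,[2,0,0],0],[255,[0,0,0],0]]'; python3 -m handwheel '[[255,[2,0,0],0],[255,[0,0,0],0]]'
```

```text
clock: 10.4
tool_pos: [0.494, 0.2542, 0.0393]
orientation: [-0.0, 1.0, 0.016, 0.0]
force: [-1.8, -0.3, 5.4]
grip_width: 0.0178
grasp_force: 30.0
clock: 10.6
tool_pos: [0.4964, 0.2543, 0.0393]
orientation: [-0.0, 1.0, 0.016, -0.0]
force: [-1.9, 0.5, 5.4]
grip_width: 0.0181
grasp_force: 30.0
clock: 10.8
tool_pos: [0.4982, 0.2543, 0.0393]
orientation: [-0.0, 1.0, 0.016, -0.0]
force: [-2.8, -0.4, 5.6]
grip_width: 0.0177
grasp_force: 30.0
clock: 11.0
tool_pos: [0.5002, 0.2544, 0.0393]
orientation: [-0.0, 1.0, 0.016, -0.0]
force: [-3.7, 0.1, 5.7]
grip_width: 0.0176
grasp_force: 30.0
```

```bash
python3 -m handwheel '[[255,[1,0,-0.5],0],[255,[0,0,0],0]]'; python3 -m handwheel '[[255,[1,0,0],0],[255,[0,0,0],0]]';  python3 -m handwheel '[[255,[1,0,0],0],[255,[0,0,0],0]]'
```

```text
clock: 11.2
tool_pos: [0.5013, 0.2543, 0.0393]
orientation: [-0.0, 1.0, 0.016, -0.0]
force: [-1.4, -0.2, 3.3]
grip_width: 0.018
grasp_force: 30.0
clock: 11.4
tool_pos: [0.5023, 0.2543, 0.0393]
orientation: [0.0, 1.0, 0.016, -0.0]
force: [-1.9, 1.0, 3.5]
grip_width: 0.0177
grasp_force: 30.0
clock: 11.6
tool_pos: [0.5033, 0.2543, 0.0393]
orientation: [0.0, 1.0, 0.016, -0.0]
force: [-3.0, -0.2, 3.9]
grip_width: 0.0179
grasp_force: 30.0
```

```bash
python3 -m handwheel '[[255,[1,0,-0.2],0],[255,[0,0,0],0]]'; python3 -m handwheel '[[255,[1,0,0],0],[255,[0,0,0],0]]';  python3 -m handwheel '[[255,[1,0,0],0],[255,[0,0,0],0]]'
```

```text
clock: 11.8
tool_pos: [0.5034, 0.2543, 0.0393]
orientation: [0.0, 1.0, 0.016, -0.001]
force: [-4.9, -0.9, 4.0]
grip_width: 0.018
grasp_force: 30.0
clock: 12.0
tool_pos: [0.5034, 0.2543, 0.0393]
orientation: [0.0, 1.0, 0.016, -0.002]
force: [-7.5, -0.5, 5.3]
grip_width: 0.0178
grasp_force: 30.0
clock: 12.2
tool_pos: [0.5034, 0.2543, 0.0393]
orientation: [0.001, 1.0, 0.016, -0.003]
force: [-10.7, -0.4, 6.0]
grip_width: 0.0181
grasp_force: 30.0
```

```bash
python3 -m handwheel '[[255,[-3,0,0.3],0],[133,[0,0,0],0],[133,[0,0,0],0],[133,[0,0,0],0],[133,[0,0,-30],0]]'; python3 -m handwheel '[[133,[0,0,-40],0],[133,[0,0,-25],0],[133,[0,0,0],0]]'
python3 - <<'E'
import plan
a=1.8-63
plan.go(602.5,257.3,132,1.8+63,8)
E
```

```text
clock: 12.7
tool_pos: [0.5002, 0.2528, 0.0645]
orientation: [0.002, 1.0, 0.016, -0.005]
force: [-0.1, -0.4, -0.3]
grip_width: 0.0439
grasp_force: 0.0
clock: 13.0
tool_pos: [0.5064, 0.2553, 0.1394]
orientation: [-0.002, 1.0, 0.016, 0.005]
force: [-0.2, 0.5, 1.4]
grip_width: 0.0448
grasp_force: 0.0
now [506.4 255.3 139.4] phi 1.81 tilt 0.58 q6 1.91
[[12.0, 0.1, 0.9], np.float64(-0.1374)]
[[11.9, 1.8, 0.9], np.float64(-0.1374)]
[[11.5, 3.4, 0.9], np.float64(-0.1374)]
[[11.0, 4.9, 0.9], np.float64(-0.1374)]
[[10.2, 6.4, 0.9], np.float64(-0.1374)]
[[9.2, 7.7, 0.9], np.float64(-0.1374)]
[[8.1, 8.9, 0.9], np.float64(-0.1374)]
[[6.8, 9.9, 0.9], np.float64(-0.1374)]
```

```bash
python3 -m handwheel '[[100,[12,0.1,0.9],-0.1375],[100,[11.9,1.8,0.9],-0.1375],[100,[11.5,3.4,0.9],-0.1375],[100,[11,4.9,0.9],-0.1375],[100,[10.2,6.4,0.9],-0.1375]]'; python3 -m handwheel '[[100,[9.2,7.7,0.9],-0.1375],[100,[8.1,8.9,0.9],-0.1375],[100,[6.8,9.9,0.9],-0.1375],[100,[0,0,0],0],[100,[0,0,0],0]]'
python3 - <<'E'
import plan
plan.go(602.5,257.3,87,1.8+63,3)
p,d=plan.shot('top','t5'); q,_=plan.shot('side','s5')
E
```

```text
clock: 13.5
tool_pos: [0.5632, 0.2552, 0.1274]
orientation: [0.0, 0.935, 0.355, -0.002]
force: [0.4, -0.1, -0.2]
grip_width: 0.0567
grasp_force: 0.0
clock: 14.0
tool_pos: [0.5987, 0.2562, 0.1252]
orientation: [-0.0, 0.845, 0.535, -0.001]
force: [-0.4, -0.2, -1.5]
grip_width: 0.057
grasp_force: 0.0
now [598.7 256.2 125.2] phi 64.67 tilt 0.18 q6 0.76
[[0.9, 1.0, 12.7], np.float64(-0.0008)]
[[0.9, 1.0, 12.7], np.float64(-0.0008)]
[[0.9, 1.0, 12.7], np.float64(-0.0008)]
```

```bash
python3 -m handwheel '[[100,[2.7,3,12],0],[100,[0,0,14],0],[100,[0,0,12],0],[255,[0,0,0],0],[255,[0,0,0],0]]'; python3 -m handwheel '[[255,[0,0,0],0],[255,[0,0,0],0],[255,[0,0,0],0]]'; python3 -c "
from h import *
s=ctrl.state();print(s['torque'],s['tool_pos'],s['force'])"
```

```text
clock: 14.6
tool_pos: [0.6027, 0.2575, 0.0881]
orientation: [-0.0, 0.844, 0.536, -0.001]
force: [-0.0, 0.5, 0.1]
grip_width: 0.0444
grasp_force: 0.0
clock: 14.9
tool_pos: [0.6023, 0.2584, 0.0896]
orientation: [-0.001, 0.844, 0.536, -0.0]
force: [-5.2, 1.8, 1.4]
grip_width: 0.0327
grasp_force: 30.0
[ 0.26854466  0.8561137  -0.0326548 ] [0.60230482 0.25842328 0.08962548] [-5.19774152  1.82208312  1.35968229]
```

```bash
python3 -m handwheel '[[255,[0,-1.8,0],0],[255,[0,0,0],0.14],[255,[0,0,0],0.14],[255,[0,0,0],0.14],[255,[0,0,0],0.13]]'; python3 -c "
from h import *
s=ctrl.state();print(s['torque'],s['tool_pos'],s['force'])"
```

```text
clock: 15.4
tool_pos: [0.6024, 0.2583, 0.0896]
orientation: [0.0, 0.959, 0.284, 0.001]
force: [-0.2, -0.9, -0.2]
grip_width: 0.0326
grasp_force: 30.0
[0.22082843 0.28228467 0.12846188] [0.60242621 0.2583313  0.08962317] [-0.16532419 -0.87675396 -0.19126132]
```

```bash
python3 -m handwheel '[[255,[0,0,0],0.14],[255,[0,0,0],0.14],[255,[0,0,0],0.14],[255,[0,0,0],0.13],[255,[0,0,0],0]]'; python3 -c "
from h import *
import plan
s=ctrl.state();print(s['torque'],s['tool_pos'],s['force'])
p,d=shot('top','t6');q,_=shot('side','s6')
o=np.zeros((480,790,3),np.uint8)
o[:480,:310]=cv2.resize(p[145:193,165:196],(310,480),interpolation=cv2.INTER_CUBIC); o[:,310:]=cv2.resize(q[200:296,180:276],(480,480),interpolation=cv2.INTER_CUBIC)
cv2.imwrite('pics/c5.png',o[:,:,::-1])
plan.go(504,254.3,132,1.8,2)
"
```

```text
clock: 15.9
tool_pos: [0.6025, 0.2581, 0.0897]
orientation: [0.0, 1.0, 0.016, 0.001]
force: [-0.3, -0.1, 1.2]
grip_width: 0.0327
grasp_force: 30.0
[ 0.1911559   0.12214434 -0.11304268] [0.60253247 0.25811997 0.08965618] [-0.28770349 -0.13297134  1.18704449]
now [602.5 258.1  89.7] phi 1.94 tilt 0.12 q6 1.86
[[-49.3, 0.2, -21.2], np.float64(0.0012)]
[[-49.3, 0.3, -21.2], np.float64(0.0012)]
```

View pics/c5.png

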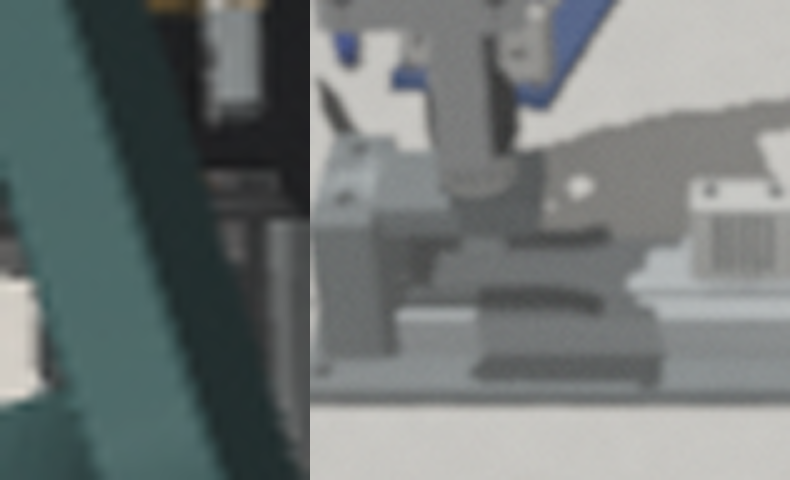

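```bash
python3 -m handwheel '[[133,[0,0,0],0],[133,[0,0,0],0],[133,[0,0,-22],0],[133,[0,0,-22],0],[133,[-30,0,0],0]]'; python3 -m handwheel '[[133,[-40,0,0],0],[133,[-28.6,0.5,0],0],[133,[0,0,25],0],[133,[0,0,35],0],[133,[0,0,25],0]]'; python3 -m handwheel '[[133,[0,0,0],0],[133,[0,0,0],0]]';  python3 plan.py 503.4 254.3 40 1.8 1
```

```text
clock: 16.5
tool_pos: [0.5758, 0.2578, 0.1367]
orientation: [-0.001, 1.0, 0.016, 0.004]
force: [-0.3, -0.4, -0.1]
grip_width: 0.0451
grasp_force: 0.0
clock: 17.0
tool_pos: [0.5024, 0.2547, 0.0468]
orientation: [0.0, 1.0, 0.017, -0.0]
force: [0.6, 0.1, -0.2]
grip_width: 0.045
grasp_force: 0.0
clock: 17.2
tool_pos: [0.5032, 0.2548, 0.0484]
orientation: [0.0, 1.0, 0.016, -0.0]
force: [-0.7, -1.1, -0.3]
grip_width: 0.0448
grasp_force: 0.0
now [503.2 254.8  48.4] phi 1.85 tilt 0.02 q6 1.91
[[0.1, 0.5, 8.4], np.float64(0.0009)]
```

```bash
python3 -m handwheel '[[133,[0.2,0.5,8.2],0],[255,[0,0,0],0],[255,[0,0,0],0],[255,[0,0,0],0],[255,[0,0,0],0]]'; python3 -m handwheel '[[255,[0,0,0],0],[255,[0,0,0],0]]'; for i in 1; do python3 -m handwheel '[[255,[-2,0,0],0],[255,[-2,0,0],0]]'; python3 -m handwheel '[[255,[-1,0,0],0]]';python3 -m handwheel '[[255,[-1,0,0],0]]';python3 -m handwheel '[[255,[-1,0,0],0]]'; python3 -m handwheel '[[255,[0,0,0],0]]'; python3 -m handwheel '[[255,[2,0,0],0],[255,[1,0,0],0]]'; python3 -m handwheel '[[255,[1,0,0],0]]';python3 -m handwheel '[[255,[1,0,0],0]]'; python3 -m handwheel '[[255,[1,0,0],0]]'; python3 -m handwheel '[[255,[0,0,0],0]]'; done | grep -E 'clock|pos|^force'
```

```text
clock: 17.7
tool_pos: [0.5037, 0.2544, 0.0405]
orientation: [-0.0, 1.0, 0.016, 0.0]
force: [-0.3, 0.2, 0.1]
grip_width: 0.0178
grasp_force: 30.0
clock: 17.9
tool_pos: [0.5038, 0.2544, 0.0405]
orientation: [-0.0, 1.0, 0.016, 0.001]
force: [-0.3, -0.2, 1.6]
grip_width: 0.0179
grasp_force: 30.0
clock: 18.1
tool_pos: [0.5002, 0.2544, 0.0405]
force: [1.7, -0.2, 2.5]
clock: 18.2
tool_pos: [0.499, 0.2544, 0.0406]
force: [0.6, -0.1, 0.9]
clock: 18.3
tool_pos: [0.498, 0.2544, 0.0405]
force: [3.7, -0.1, 2.8]
clock: 18.4
tool_pos: [0.4969, 0.2543, 0.0405]
force: [1.1, 1.3, 5.5]
clock: 18.5
tool_pos: [0.4966, 0.2543, 0.0405]
force: [2.4, -0.4, 5.4]
clock: 18.7
tool_pos: [0.4971, 0.2544, 0.0405]
force: [-6.0, -0.3, 9.3]
clock: 18.8
tool_pos: [0.498, 0.2544, 0.0405]
force: [-6.2, 0.3, 9.5]
clock: 18.9
tool_pos: [0.4989, 0.2545, 0.0405]
force: [-6.6, -0.9, 9.1]
clock: 19.0
tool_pos: [0.4999, 0.2545, 0.0405]
force: [-6.3, 0.0, 9.9]
clock: 19.1
tool_pos: [0.5001, 0.2545, 0.0405]
force: [-5.2, 0.0, 8.1]
```

```bash
(python3 -m handwheel '[[255,[2,0,-1],0],[255,[2,0,0],0]]'; python3 -m handwheel '[[255,[1,0,0],0],[255,[0,0,0],0]]'; python3 -m handwheel '[[255,[1,0,0],0],[255,[0,0,0],0]]'; python3 -c "
import plan; plan.go(503.4,254.3,40,1.8,1)") | grep -E 'clock|pos|^force|now|\['
```

```text
clock: 19.3
tool_pos: [0.5038, 0.2543, 0.0405]
orientation: [0.0, 1.0, 0.016, -0.003]
force: [-8.7, -1.1, 8.3]
clock: 19.5
tool_pos: [0.5039, 0.2543, 0.0405]
orientation: [0.0, 1.0, 0.016, -0.004]
force: [-8.9, 0.2, 8.6]
clock: 19.7
tool_pos: [0.5039, 0.2543, 0.0405]
orientation: [0.001, 1.0, 0.016, -0.005]
force: [-11.0, -0.9, 10.4]
now [503.9 254.3  40.5] phi 1.85 tilt 0.59 q6 1.9
[[-0.5, -0.0, 0.5], np.float64(0.0009)]
```

```bash
(python3 -m handwheel '[[255,[-3,0,0],0],[133,[0,0,0],0],[133,[0,0,0],0],[133,[0,0,-20],0],[133,[0,0,-40],0]]'; python3 -m handwheel '[[133,[0,0,-32],0],[133,[24.7,-0.2,0],-0.12],[133,[24.5,2.9,0],-0.12],[133,[23.9,5.9,0],-0.12],[133,[23,8.9,0],-0.12]]';python3 -m handwheel '[[133,[0,0,0],0],[133,[0,0,0],0]]';  python3 plan.py 602.5 258.2 89.7 29.35 1) | grep -E 'clock|pos|^force|now|\['
```

```text
clock: 20.2
tool_pos: [0.5025, 0.253, 0.0965]
orientation: [0.002, 1.0, 0.016, -0.005]
force: [0.7, 0.2, 0.3]
clock: 20.7
tool_pos: [0.6049, 0.2572, 0.132]
orientation: [0.0, 0.967, 0.255, -0.001]
force: [0.9, 1.0, -0.1]
clock: 20.9
tool_pos: [0.6036, 0.2572, 0.1316]
orientation: [0.0, 0.968, 0.252, -0.001]
force: [0.7, 0.4, -0.0]
now [603.6 257.2 131.6] phi 29.18 tilt 0.15 q6 1.38
[[-0.4, -1.4, 41.9], np.float64(-0.0029)]
```

```bash
(python3 -m handwheel '[[133,[-0.4,-1.4,22],0],[133,[0,0,20],0],[255,[0,0,0],0],[255,[0,0,0],0],[255,[0,0,0],0]]'; python3 -m handwheel '[[255,[0,0,0],0],[255,[0,0,0],0.12],[255,[0,0,0],0.12],[255,[0,0,0],0.12],[255,[0,0,0],0.12]]';python3 -m handwheel '[[255,[0,0,0],0]]'; python3 -c "
from h import *
import plan;print(ctrl.state()['torque']); plan.go(602.5,258.2,89.7,1.85,1)") | grep -E 'clock|pos|^force|now|\[|grasp'
```

```text
clock: 21.4
tool_pos: [0.6019, 0.258, 0.0907]
orientation: [0.0, 0.967, 0.253, -0.001]
force: [-1.9, -1.2, -4.7]
grasp_force: 30.0
clock: 21.9
tool_pos: [0.6019, 0.2581, 0.0907]
orientation: [0.001, 1.0, 0.013, -0.001]
force: [-2.7, -1.9, -3.8]
grasp_force: 30.0
clock: 22.0
tool_pos: [0.602, 0.2581, 0.0907]
orientation: [0.001, 1.0, 0.016, -0.001]
force: [-2.5, -1.9, -4.4]
grasp_force: 30.0
[-0.35823863  0.58745545 -0.13730896]
now [602.  258.1  90.7] phi 1.81 tilt 0.15 q6 1.86
[[0.5, -0.1, 1.0], np.float64(-0.0007)]
```

```bash
(python3 -m handwheel '[[133,[0,0,0],0],[133,[0,0,0],0],[133,[0,0,-22],0],[133,[0,0,-22],0],[133,[-30,0,0],0]]'; python3 -m handwheel '[[133,[-40,0,0],0],[133,[-28.6,0.5,0],0],[133,[0,0,30],0],[133,[0,0,35],0],[133,[0,0,20],0]]'; python3 -m handwheel '[[133,[0,0,0],0],[133,[0,0,0],0]]';  python3 plan.py 503.9 254.3 40.8 1.8 1) | grep -E 'clock|pos|^force|now|\['
```

```text
clock: 22.5
tool_pos: [0.5782, 0.2586, 0.1406]
orientation: [-0.002, 1.0, 0.016, 0.006]
force: [0.3, 0.2, 1.0]
clock: 23.0
tool_pos: [0.5043, 0.2553, 0.0494]
orientation: [-0.0, 1.0, 0.017, 0.001]
force: [0.1, -0.1, -0.3]
clock: 23.2
tool_pos: [0.5055, 0.2554, 0.0515]
orientation: [-0.001, 1.0, 0.016, 0.001]
force: [-0.3, -0.2, 0.1]
now [505.5 255.4  51.5] phi 1.86 tilt 0.16 q6 1.91
[[-1.6, 1.1, 10.7], np.float64(0.001)]
```

```bash
(python3 -m handwheel '[[133,[-1.6,1.1,10.7],0],[255,[0,0,0],0],[255,[0,0,0],0],[255,[0,0,0],0],[255,[0,0,0],0]]'; python3 -m handwheel '[[255,[0,0,0],0],[255,[0,0,0],0]]';  python3 -m handwheel '[[255,[-2,0,0],0],[255,[-2,0,0],0]]'; python3 -m handwheel '[[255,[-1,0,0],0]]';python3 -m handwheel '[[255,[-1,0,0],0]]';python3 -m handwheel '[[255,[-1,0,0],0]]'; python3 -m handwheel '[[255,[0,0,0],0]]'; python3 -m handwheel '[[255,[2,0,-0.3],0],[255,[1,0,-0.3],0]]'; python3 -m handwheel '[[255,[1,0,0],0]]';python3 -m handwheel '[[255,[1,0,0],0]]'; python3 -m handwheel '[[255,[1,0,0],0]]'; python3 -m handwheel '[[255,[1,0,0],0]]') | grep -E 'clock|pos|^force'
```

```text
clock: 23.7
tool_pos: [0.5032, 0.2539, 0.0398]
force: [0.6, 0.4, 0.9]
clock: 23.9
tool_pos: [0.5032, 0.2539, 0.0398]
force: [-0.5, 0.7, 2.0]
clock: 24.1
tool_pos: [0.4996, 0.2537, 0.0398]
force: [1.5, 0.2, 2.5]
clock: 24.2
tool_pos: [0.4984, 0.2537, 0.0398]
force: [-0.2, 0.1, -0.2]
clock: 24.3
tool_pos: [0.4974, 0.2537, 0.0398]
force: [5.5, 0.6, 4.7]
clock: 24.4
tool_pos: [0.4964, 0.2537, 0.0398]
force: [-0.2, 0.4, 1.4]
clock: 24.5
tool_pos: [0.496, 0.2537, 0.0397]
force: [1.4, -0.5, 4.2]
clock: 24.7
tool_pos: [0.4972, 0.2537, 0.0398]
force: [-3.8, 0.3, 5.1]
clock: 24.8
tool_pos: [0.4982, 0.2537, 0.0398]
force: [-4.0, -0.3, 5.4]
clock: 24.9
tool_pos: [0.4992, 0.2537, 0.0398]
force: [-2.7, 0.6, 6.0]
clock: 25.0
tool_pos: [0.5002, 0.2537, 0.0398]
force: [-4.2, -0.3, 6.4]
clock: 25.1
tool_pos: [0.5012, 0.2538, 0.0397]
force: [-3.7, -0.6, 5.1]
```

```bash
(python3 -m handwheel '[[255,[2,0,-0.4],0],[255,[2,0,0],0],[255,[0,0,0],0]]'; python3 -m handwheel '[[255,[1,0,0],0],[255,[0,0,0],0]]'; python3 -m handwheel '[[255,[-3,0,0],0],[133,[0,0,0],0],[133,[0,0,0],0],[133,[0,0,-20],0],[133,[0,0,-40],0]]'; python3 -m handwheel '[[133,[0,0,-32],0],[133,[24.7,-0.2,0],-0.12],[133,[24.5,2.9,0],-0.12],[133,[23.9,5.9,0],-0.12],[133,[23,8.9,0],-0.12]]';python3 -m handwheel '[[133,[0,0,0],0],[133,[0,0,0],0]]';  python3 plan.py 602.5 258.2 89.7 29.35 1) | grep -E 'clock|pos|^force|now|\['
```

```text
clock: 25.4
tool_pos: [0.5033, 0.2537, 0.0397]
orientation: [0.001, 1.0, 0.016, -0.004]
force: [-8.5, -0.5, 8.0]
clock: 25.6
tool_pos: [0.5034, 0.2537, 0.0397]
orientation: [0.001, 1.0, 0.016, -0.005]
force: [-10.4, 0.0, 9.3]
clock: 26.1
tool_pos: [0.502, 0.2524, 0.0959]
orientation: [0.002, 1.0, 0.016, -0.005]
force: [-0.5, -0.5, -0.2]
clock: 26.6
tool_pos: [0.6044, 0.2566, 0.1314]
orientation: [0.0, 0.967, 0.255, -0.0]
force: [0.1, 0.3, -0.7]
clock: 26.8
tool_pos: [0.6031, 0.2566, 0.131]
orientation: [0.0, 0.968, 0.252, -0.001]
force: [-0.2, -1.0, -0.8]
now [603.1 256.6 131. ] phi 29.19 tilt 0.14 q6 1.38
[[0.3, -1.7, 41.3], np.float64(-0.0029)]
```

```bash
(python3 -m handwheel '[[133,[0.3,-1.7,22],0],[133,[0,0,19.3],0],[255,[0,0,0],0],[255,[0,0,0],0],[255,[0,0,0],0]]'; python3 -m handwheel '[[255,[0,0,0],0],[255,[0,0,0],0.12],[255,[0,0,0],0.12],[255,[0,0,0],0.12],[255,[0,0,0],0.12]]';python3 -m handwheel '[[255,[0,0,0],0],[133,[0,0,0],0],[133,[0,0,0],0],[133,[0,0,-22],0],[133,[0,0,-22],0]]'; python3 -m handwheel '[[133,[-30,0,0],0],[133,[-40,0,0],0],[133,[-29,0.8,0],0],[133,[0,0,30],0],[133,[0,0,35],0]]'; python3 -m handwheel '[[133,[0,0,20],0],[133,[0,0,0],0],[133,[0,0,0],0]]';  python3 plan.py 503.6 254 40.2 1.8 1) | grep -E 'clock|pos|^force|now|\['
```

```text
clock: 27.3
tool_pos: [0.6019, 0.258, 0.0907]
orientation: [0.0, 0.967, 0.253, -0.001]
force: [-1.7, -1.3, -5.7]
clock: 27.8
tool_pos: [0.6019, 0.2581, 0.0907]
orientation: [0.001, 1.0, 0.013, -0.001]
force: [-1.9, -2.2, -5.1]
clock: 28.3
tool_pos: [0.6034, 0.259, 0.1362]
orientation: [-0.0, 1.0, 0.017, 0.001]
force: [0.2, 1.0, 0.1]
clock: 28.8
tool_pos: [0.5064, 0.2564, 0.074]
orientation: [-0.002, 1.0, 0.017, 0.005]
force: [-0.9, 0.5, -0.5]
clock: 29.1
tool_pos: [0.505, 0.2552, 0.0514]
orientation: [-0.001, 1.0, 0.016, 0.001]
force: [0.4, 0.3, -0.3]
now [505.  255.2  51.4] phi 1.86 tilt 0.16 q6 1.91
[[-1.5, 1.1, 11.2], np.float64(0.0011)]
```

```bash
(python3 -m handwheel '[[133,[-1.5,1.1,10.5],0],[255,[0,0,0],0],[255,[0,0,0],0],[255,[0,0,0],0],[255,[0,0,0],0]]'; python3 -m handwheel '[[255,[0,0,0],0],[255,[0,0,0],0]]';  python3 -m handwheel '[[255,[-2,0,0],0],[255,[-2,0,0],0]]'; python3 -m handwheel '[[255,[-1,0,0],0]]';python3 -m handwheel '[[255,[-1,0,0],0]]';python3 -m handwheel '[[255,[-1,0,0],0]]'; python3 -m handwheel '[[255,[0,0,0],0]]'; python3 -m handwheel '[[255,[2,0,-0.5],0],[255,[1,0,-0.3],0]]'; python3 -m handwheel '[[255,[1,0,0],0]]';python3 -m handwheel '[[255,[1,0,0],0]]'; python3 -m handwheel '[[255,[1,0,0],0]]'; python3 -m handwheel '[[255,[1,0,0],0]]') | grep -E 'clock|pos|^force'
```

```text
clock: 29.6
tool_pos: [0.5029, 0.2536, 0.04]
force: [-0.3, -0.7, 0.8]
clock: 29.8
tool_pos: [0.5028, 0.2536, 0.0399]
force: [0.6, -0.1, 1.6]
clock: 30.0
tool_pos: [0.4992, 0.2534, 0.04]
force: [2.1, 0.0, 1.7]
clock: 30.1
tool_pos: [0.498, 0.2534, 0.04]
force: [0.3, 0.8, 1.4]
clock: 30.2
tool_pos: [0.497, 0.2534, 0.04]
force: [4.4, 0.2, 4.5]
clock: 30.3
tool_pos: [0.496, 0.2534, 0.04]
force: [0.8, 1.1, 1.1]
clock: 30.4
tool_pos: [0.4957, 0.2534, 0.04]
force: [1.1, 0.3, 4.3]
clock: 30.6
tool_pos: [0.4974, 0.2533, 0.04]
force: [-3.1, 0.6, 2.9]
clock: 30.7
tool_pos: [0.4986, 0.2533, 0.0399]
force: [-2.6, -0.2, 3.6]
clock: 30.8
tool_pos: [0.4999, 0.2533, 0.04]
force: [-3.1, -0.3, 4.3]
clock: 30.9
tool_pos: [0.5011, 0.2533, 0.04]
force: [-3.2, -0.7, 2.7]
clock: 31.0
tool_pos: [0.5022, 0.2533, 0.0399]
force: [-3.0, -0.6, 3.9]
```

```bash
(python3 -m handwheel '[[255,[2,0,-0.2],0],[255,[2,0,0],0],[255,[0,0,0],0]]'; python3 -m handwheel '[[255,[-2,0,0],0],[133,[0,0,0],0],[133,[0,0,0],0],[133,[0,0,-20],0],[133,[0,0,-40],0]]'; python3 -m handwheel '[[133,[0,0,-32],0],[133,[24.7,-0.2,0],-0.12],[133,[24.5,2.9,0],-0.12],[133,[23.9,5.9,0],-0.12],[133,[23,8.9,0],-0.12]]';python3 -m handwheel '[[133,[0,0,0],0],[133,[0,0,0],0]]';  python3 plan.py 602.5 258.5 89.7 29.35 1) | grep -E 'clock|pos|^force|now|\['
```

```text
clock: 31.3
tool_pos: [0.5031, 0.2533, 0.0399]
orientation: [0.001, 1.0, 0.016, -0.004]
force: [-10.9, -0.7, 7.8]
clock: 31.8
tool_pos: [0.5022, 0.2522, 0.0964]
orientation: [0.002, 1.0, 0.016, -0.004]
force: [0.4, 0.6, -0.4]
clock: 32.3
tool_pos: [0.6046, 0.2564, 0.132]
orientation: [0.0, 0.967, 0.255, 0.0]
force: [-0.2, -0.1, 0.4]
clock: 32.5
tool_pos: [0.6031, 0.2563, 0.1315]
orientation: [0.0, 0.968, 0.252, -0.001]
force: [0.2, -0.3, -0.6]
now [603.1 256.3 131.5] phi 29.18 tilt 0.08 q6 1.38
[[0.6, -2.2, 41.8], np.float64(-0.003)]
```

```bash
(python3 -m handwheel '[[133,[0.6,-2.2,22],0],[133,[0,0,19.8],0],[255,[0,0,0],0],[255,[0,0,0],0],[255,[0,0,0],0]]'; python3 -m handwheel '[[255,[0,0,0],0],[255,[0,0,0],0.12],[255,[0,0,0],0.12],[255,[0,0,0],0.12],[255,[0,0,0],0.12]]';python3 -m handwheel '[[255,[0,0,0],0],[133,[0,0,0],0],[133,[0,0,0],0],[133,[0,0,-22],0],[133,[0,0,-22],0]]'; python3 -m handwheel '[[133,[-30,0,0],0],[133,[-40,0,0],0],[133,[-29,0.8,0],0],[133,[0,0,30],0],[133,[0,0,35],0]]'; python3 -m handwheel '[[133,[0,0,20],0],[133,[0,0,0],0],[133,[0,0,0],0]]';  python3 plan.py 503.4 253.8 40.9 1.8 1) | grep -E 'clock|pos|^force|now|\['
```

```text
clock: 33.0
tool_pos: [0.6017, 0.2579, 0.0903]
orientation: [0.001, 0.968, 0.253, -0.001]
force: [-0.6, -2.0, -6.2]
clock: 33.5
tool_pos: [0.6017, 0.2581, 0.0904]
orientation: [0.001, 1.0, 0.013, -0.001]
force: [-0.9, -3.3, -5.0]
clock: 34.0
tool_pos: [0.603, 0.2597, 0.136]
orientation: [-0.001, 1.0, 0.017, 0.001]
force: [0.3, -0.1, -0.3]
clock: 34.5
tool_pos: [0.506, 0.257, 0.0739]
orientation: [-0.002, 1.0, 0.017, 0.005]
force: [0.3, -0.0, -0.1]
clock: 34.8
tool_pos: [0.5046, 0.2557, 0.0512]
orientation: [-0.001, 1.0, 0.016, 0.001]
force: [0.8, -0.4, 0.6]
now [504.6 255.7  51.2] phi 1.87 tilt 0.17 q6 1.91
[[-1.3, 1.8, 10.3], np.float64(0.0012)]
```

```bash
(python3 -m handwheel '[[133,[-1.3,1.8,10.3],0],[255,[0,0,0],0],[255,[0,0,0],0],[255,[0,0,0],0],[255,[0,0,0],0]]'; python3 -m handwheel '[[255,[0,0,0],0],[255,[0,0,0],0]]';  python3 -m handwheel '[[255,[-2,0,0],0],[255,[-2,0,0],0]]'; python3 -m handwheel '[[255,[-1,0,0],0]]';python3 -m handwheel '[[255,[-1,0,0],0]]';python3 -m handwheel '[[255,[-1,0,0],0]]'; python3 -m handwheel '[[255,[0,0,0],0]]'; python3 -m handwheel '[[255,[2,0,-0.5],0],[255,[1,0,-0.3],0]]'; python3 -m handwheel '[[255,[1,0,0],0]]';python3 -m handwheel '[[255,[1,0,0],0]]'; python3 -m handwheel '[[255,[1,0,0],0]]'; python3 -m handwheel '[[255,[1,0,0],0]]') | grep -E 'clock|pos|^force'
```

```text
clock: 35.3
tool_pos: [0.5027, 0.2532, 0.0399]
force: [0.3, 0.6, 0.8]
clock: 35.5
tool_pos: [0.5027, 0.2532, 0.0398]
force: [-0.4, 0.7, 2.4]
clock: 35.7
tool_pos: [0.4992, 0.2531, 0.0398]
force: [0.9, 0.1, -0.5]
clock: 35.8
tool_pos: [0.4979, 0.253, 0.0399]
force: [4.4, -0.1, 0.3]
clock: 35.9
tool_pos: [0.4968, 0.253, 0.0398]
force: [4.3, 0.7, 7.4]
clock: 36.0
tool_pos: [0.4958, 0.253, 0.0399]
force: [5.7, 0.4, 4.9]
clock: 36.1
tool_pos: [0.4956, 0.253, 0.0398]
force: [1.5, 0.5, 3.2]
clock: 36.3
tool_pos: [0.4969, 0.2529, 0.0399]
force: [-3.6, -0.9, 3.4]
clock: 36.4
tool_pos: [0.4982, 0.2529, 0.0398]
force: [-4.7, -0.2, 5.6]
clock: 36.5
tool_pos: [0.4995, 0.2529, 0.0398]
force: [-4.2, 0.2, 5.2]
clock: 36.6
tool_pos: [0.5008, 0.2529, 0.0398]
force: [-4.1, -0.1, 4.7]
clock: 36.7
tool_pos: [0.502, 0.2529, 0.0398]
force: [-3.7, 0.8, 4.1]
```

```bash
(python3 -m handwheel '[[255,[2,0,-0.2],0],[255,[2,0,0],0],[255,[0,0,0],0]]'; python3 -m handwheel '[[255,[-2,0,0],0],[133,[0,0,0],0],[133,[0,0,0],0],[133,[0,0,-20],0],[133,[0,0,-40],0]]'; python3 -m handwheel '[[133,[0,0,-32],0],[133,[24.7,-0.5,0],-0.11],[133,[24.5,2.4,0],-0.11],[133,[24,5,0],-0.11],[133,[23.3,7.7,0],-0.11]]';python3 -m handwheel '[[133,[0,0,0],0]]';  python3 plan.py 602.7 258.9 88.7 27.1 1) | grep -E 'clock|pos|^force|now|\['
```

```text
clock: 37.0
tool_pos: [0.503, 0.253, 0.0398]
orientation: [0.001, 1.0, 0.016, -0.004]
force: [-11.8, -1.3, 8.2]
clock: 37.5
tool_pos: [0.5023, 0.2518, 0.0964]
orientation: [0.002, 1.0, 0.016, -0.004]
force: [0.1, 0.2, -0.6]
clock: 38.0
tool_pos: [0.6044, 0.2574, 0.132]
orientation: [0.0, 0.972, 0.236, 0.001]
force: [-0.2, -0.2, -0.1]
clock: 38.1
tool_pos: [0.6053, 0.2569, 0.1308]
orientation: [0.0, 0.972, 0.233, 0.0]
force: [-0.3, 0.3, 0.3]
now [605.3 256.9 130.8] phi 26.95 tilt 0.07 q6 1.42
[[-1.4, -3.0, 42.1], np.float64(-0.0027)]
```

```bash
(python3 -m handwheel '[[133,[0,-2,22],0],[133,[0,0,19.8],0],[255,[0,0,0],0],[255,[0,0,0],0],[255,[0,0,0],0]]'; python3 -m handwheel '[[255,[0,0,0],0],[255,[0,0,0],0.11],[255,[0,0,0],0.11],[255,[0,0,0],0.1],[255,[0,0,0],0.1]]';python3 -m handwheel '[[255,[0,0,0],0],[133,[0,0,0],0],[133,[0,0,0],0.02],[133,[0,0,-22],0],[133,[0,0,-22],0]]'; python3 -m handwheel '[[133,[-30,0,0],0],[133,[-40,0,0],0],[133,[-29,0.8,0],0],[133,[0,0,30],0],[133,[0,0,35],0]]'; python3 -m handwheel '[[133,[0,0,20],0],[133,[0,0,0],0],[133,[0,0,0],0]]';  python3 plan.py 503.4 253.8 41.1 1.8 1) | grep -E 'clock|pos|^force|now|\['
```

```text
clock: 38.6
tool_pos: [0.6013, 0.2577, 0.0896]
orientation: [0.002, 0.972, 0.233, -0.001]
force: [1.2, -3.7, -7.5]
clock: 39.1
tool_pos: [0.6012, 0.2581, 0.0896]
orientation: [0.001, 1.0, 0.024, -0.001]
force: [0.2, -3.7, -7.3]
clock: 39.6
tool_pos: [0.6019, 0.2608, 0.1365]
orientation: [-0.001, 1.0, 0.016, 0.001]
force: [0.0, 0.2, 0.7]
clock: 40.1
tool_pos: [0.505, 0.2581, 0.0742]
orientation: [-0.003, 1.0, 0.017, 0.005]
force: [0.3, 0.4, -0.6]
clock: 40.4
tool_pos: [0.5038, 0.2565, 0.0515]
orientation: [-0.001, 1.0, 0.016, 0.001]
force: [0.7, -0.3, -0.1]
now [503.8 256.5  51.5] phi 1.85 tilt 0.19 q6 1.91
[[-0.5, 2.7, 10.4], np.float64(0.0008)]
```

```bash
(python3 -m handwheel '[[133,[-0.5,2.7,10.3],0],[255,[0,0,0],0],[255,[0,0,0],0],[255,[0,0,0],0],[255,[0,0,0],0]]'; python3 -m handwheel '[[255,[0,0,0],0],[255,[0,0,0],0]]';  python3 -m handwheel '[[255,[-2,0,0],0],[255,[-2,0,0],0]]'; python3 -m handwheel '[[255,[-1,0,0],0]]';python3 -m handwheel '[[255,[-1,0,0],0]]';python3 -m handwheel '[[255,[-1,0,0],0]]'; python3 -m handwheel '[[255,[-1,0,0],0]]'; python3 -m handwheel '[[255,[2,0,-0.5],0],[255,[1.5,0,-0.3],0]]'; python3 -m handwheel '[[255,[1,0,0],0]]';python3 -m handwheel '[[255,[1,0,0],0]]'; python3 -m handwheel '[[255,[1,0,0],0]]'; python3 -m handwheel '[[255,[1,0,0],0]]') | grep -E 'clock|pos|^force'
```

```text
clock: 40.9
tool_pos: [0.5027, 0.2529, 0.0397]
force: [-0.5, -1.2, 0.8]
clock: 41.1
tool_pos: [0.5027, 0.2529, 0.0397]
force: [0.7, 0.5, 1.7]
clock: 41.3
tool_pos: [0.4999, 0.2528, 0.0397]
force: [6.5, -0.1, 5.6]
clock: 41.4
tool_pos: [0.4986, 0.2528, 0.0397]
force: [8.3, 1.0, -0.1]
clock: 41.5
tool_pos: [0.4975, 0.2527, 0.0398]
force: [3.8, 0.4, -2.0]
clock: 41.6
tool_pos: [0.4964, 0.2527, 0.0397]
force: [4.3, 0.7, 2.8]
clock: 41.7
tool_pos: [0.4954, 0.2526, 0.0398]
force: [7.5, 0.8, 2.3]
clock: 41.9
tool_pos: [0.4953, 0.2526, 0.0398]
force: [-7.2, 0.5, 3.5]
clock: 42.0
tool_pos: [0.4953, 0.2526, 0.0397]
force: [-9.5, -0.1, 7.2]
clock: 42.1
tool_pos: [0.4955, 0.2526, 0.0397]
force: [-9.0, -1.2, 7.8]
clock: 42.2
tool_pos: [0.4964, 0.2527, 0.0397]
force: [-10.1, -1.2, 7.4]
clock: 42.3
tool_pos: [0.4974, 0.2527, 0.0397]
force: [-9.9, -0.9, 7.4]
```

```bash
(python3 -m handwheel '[[255,[2,0,-0.4],0],[255,[2,0,0],0],[255,[1,0,0],0]]'; python3 -m handwheel '[[255,[1,0,0],0],[255,[0,0,0],0]]'; python3 -m handwheel '[[255,[1,0,0],0],[255,[0,0,0],0]]';python3 -m handwheel '[[255,[1,0,0],0],[255,[0,0,0],0]]') | grep -E 'clock|pos|^force|now|\['
```

```text
clock: 42.6
tool_pos: [0.5026, 0.2529, 0.0397]
orientation: [0.001, 1.0, 0.016, -0.005]
force: [-9.1, -0.1, 6.0]
clock: 42.8
tool_pos: [0.5027, 0.2529, 0.0397]
orientation: [0.001, 1.0, 0.016, -0.006]
force: [-10.3, -1.2, 6.8]
clock: 43.0
tool_pos: [0.5028, 0.2529, 0.0397]
orientation: [0.001, 1.0, 0.016, -0.007]
force: [-12.1, -1.0, 8.3]
clock: 43.2
tool_pos: [0.5029, 0.2529, 0.0396]
orientation: [0.001, 1.0, 0.016, -0.008]
force: [-14.4, -0.8, 10.6]
```

```bash
(python3 -m handwheel '[[255,[-4,0,0],0],[133,[0,0,0],0],[133,[0,0,0],0],[133,[0,0,-20],0],[133,[0,0,-40],0]]'; python3 -m handwheel '[[133,[0,0,-32],0],[133,[30,-1,0],-0.07],[133,[40,0,0],0],[133,[29,0,0],0],[133,[0,0,0],0]]';python3 -m handwheel '[[133,[0,0,0],0],[133,[0,0,0],0]]';  python3 plan.py 602.5 258.4 89 5.8 1) | grep -E 'clock|pos|^force|now|\['
```

```text
clock: 43.7
tool_pos: [0.5033, 0.2516, 0.0965]
orientation: [0.002, 1.0, 0.016, -0.005]
force: [0.2, -1.2, -0.5]
clock: 44.2
tool_pos: [0.6072, 0.2612, 0.1305]
orientation: [0.0, 0.999, 0.05, -0.0]
force: [-0.4, 0.2, -0.1]
clock: 44.4
tool_pos: [0.6036, 0.2618, 0.1322]
orientation: [0.0, 0.999, 0.051, -0.001]
force: [-0.3, 0.8, 0.2]
now [603.6 261.8 132.2] phi 5.84 tilt 0.06 q6 1.79
[[-1.5, 3.2, 43.2], np.float64(0.0007)]
```

```bash
(python3 -m handwheel '[[133,[-1.3,3.2,22],0],[133,[0,0,21],0],[255,[0,0,0],0],[255,[0,0,0],0],[255,[0,0,0],0]]'; python3 -m handwheel '[[255,[0,0,0],0],[255,[0,0,0],0]]'; python3 plan.py 602.5 258.4 89 5.8 1;python3 -m handwheel '[[255,[0,0,0],0.035],[255,[0,0,0],0.035],[255,[0,0,0],0]]'; python3 plan.py 602.5 258.4 89 1.8 1; python3 -m handwheel '[[133,[0,0,0],0],[133,[0,0,0],0],[133,[0,0,-22],0],[133,[0,0,-22],0],[133,[-30,0,0],0]]'; python3 -m handwheel '[[133,[-40,0,0],0],[133,[-29,0.8,0],0],[133,[0,0,30],0],[133,[0,0,35],0],[133,[0,0,20],0]]'; python3 -m handwheel '[[133,[0,0,0],0],[133,[0,0,0],0]]';  python3 plan.py 502.9 253.3 41.2 1.8 1) | grep -E 'clock|pos|^force|now|\['
```

```text
clock: 44.9
tool_pos: [0.6025, 0.2581, 0.0895]
orientation: [0.001, 0.999, 0.051, -0.001]
force: [-2.3, -1.2, -3.9]
clock: 45.1
tool_pos: [0.6025, 0.2581, 0.0896]
orientation: [0.0, 0.999, 0.051, -0.001]
force: [-3.7, -2.4, -2.5]
now [602.5 258.1  89.6] phi 5.84 tilt 0.14 q6 1.79
[[0.0, -0.3, 0.6], np.float64(0.0006)]
clock: 45.4
tool_pos: [0.6025, 0.2581, 0.0895]
orientation: [0.001, 1.0, 0.016, -0.001]
force: [-4.5, -2.7, -2.1]
now [602.5 258.1  89.5] phi 1.79 tilt 0.14 q6 1.86
[[-0.0, -0.3, 0.5], np.float64(-0.0001)]
clock: 45.9
tool_pos: [0.5788, 0.2586, 0.1388]
orientation: [-0.002, 1.0, 0.015, 0.006]
force: [-0.4, 0.0, 0.1]
clock: 46.4
tool_pos: [0.5045, 0.255, 0.0477]
orientation: [-0.0, 1.0, 0.016, 0.001]
force: [-0.1, -0.8, 0.2]
clock: 46.6
tool_pos: [0.5057, 0.2551, 0.0498]
orientation: [-0.0, 1.0, 0.016, 0.001]
force: [-0.6, -0.1, 0.3]
now [505.7 255.1  49.8] phi 1.82 tilt 0.15 q6 1.91
[[-2.8, 1.7, 8.6], np.float64(0.0004)]
```

```bash
(python3 -m handwheel '[[133,[-2.8,1.7,8.2],0],[255,[0,0,0],0],[255,[0,0,0],0],[255,[0,0,0],0],[255,[0,0,0],0]]'; python3 -m handwheel '[[255,[0,0,0],0],[255,[0,0,0],0]]';  python3 -m handwheel '[[255,[-2,0,0],0],[255,[-2,0,0],0],[255,[-1,0,0],0]]'; python3 -m handwheel '[[255,[-1,0,0],0]]';python3 -m handwheel '[[255,[-1,0,0],0]]';python3 -m handwheel '[[255,[-1,0,0],0]]'; python3 -m handwheel '[[255,[-1,0,0],0]]'; python3 -m handwheel '[[255,[2,0,-0.5],0],[255,[2,0,-0.3],0],[255,[2,0,0],0]]'; python3 -m handwheel '[[255,[1,0,0],0]]';python3 -m handwheel '[[255,[1,0,0],0]]'; python3 -m handwheel '[[255,[1,0,0],0]]'; python3 -m handwheel '[[255,[1,0,0],0]]') | grep -E 'clock|pos|^force'
```

```text
clock: 47.1
tool_pos: [0.5022, 0.2529, 0.0408]
force: [-0.1, -0.3, -0.6]
clock: 47.3
tool_pos: [0.5022, 0.2529, 0.0407]
force: [-0.0, -0.2, 2.4]
clock: 47.6
tool_pos: [0.4984, 0.2528, 0.0408]
force: [4.1, 0.4, -3.1]
clock: 47.7
tool_pos: [0.4974, 0.2528, 0.0408]
force: [6.6, 0.5, 4.7]
clock: 47.8
tool_pos: [0.4964, 0.2527, 0.0407]
force: [5.7, 1.1, -3.5]
clock: 47.9
tool_pos: [0.4954, 0.2527, 0.0408]
force: [4.3, 0.1, 1.7]
clock: 48.0
tool_pos: [0.4944, 0.2527, 0.0408]
force: [7.1, 0.3, -2.1]
clock: 48.3
tool_pos: [0.4949, 0.2526, 0.0407]
force: [-10.5, -0.9, 7.3]
clock: 48.4
tool_pos: [0.4956, 0.2527, 0.0407]
force: [-11.4, -0.5, 7.4]
clock: 48.5
tool_pos: [0.4965, 0.2527, 0.0407]
force: [-10.1, -0.7, 7.4]
clock: 48.6
tool_pos: [0.4975, 0.2528, 0.0407]
force: [-9.8, -1.7, 7.3]
clock: 48.7
tool_pos: [0.4985, 0.2528, 0.0407]
force: [-10.5, -1.3, 7.0]
```

```bash
(python3 -m handwheel '[[255,[0.7,0,-0.8],0]]'; python3 -m handwheel '[[255,[0.7,0,-0.4],0]]'; python3 -m handwheel '[[255,[0.7,0,0],0]]';python3 -m handwheel '[[255,[0.7,0,0],0]]';python3 -m handwheel '[[255,[0.7,0,0],0]]';python3 -m handwheel '[[255,[1,0,0],0],[255,[0,0,0],0]]';python3 -m handwheel '[[255,[1,0,0],0],[255,[0,0,0],0]]') | grep -E 'clock|pos|^force'
```

```text
clock: 48.8
tool_pos: [0.4995, 0.2528, 0.0409]
force: [-7.2, 0.3, 1.8]
clock: 48.9
tool_pos: [0.5001, 0.2527, 0.0409]
force: [-6.9, -0.1, 1.7]
clock: 49.0
tool_pos: [0.5008, 0.2528, 0.0408]
force: [-7.9, 0.6, 2.6]
clock: 49.1
tool_pos: [0.5015, 0.2528, 0.0408]
force: [-7.9, 0.5, 1.9]
clock: 49.2
tool_pos: [0.5022, 0.2528, 0.0409]
force: [-8.1, -0.5, 3.0]
clock: 49.4
tool_pos: [0.5023, 0.2528, 0.0409]
force: [-9.5, -0.1, 4.2]
clock: 49.6
tool_pos: [0.5024, 0.2528, 0.0408]
force: [-10.6, -0.5, 4.9]
```

```bash
(python3 -m handwheel '[[255,[1.5,0,0],0],[255,[0,0,0],0],[255,[-4.5,0,0],0],[133,[0,0,0],0],[133,[0,0,0],0]]'; python3 -m handwheel '[[133,[0,0,0],0],[133,[0,0,-20],0],[133,[0,0,-40],0],[133,[0,0,-45],0],[133,[-40,0,-10],0]]'; python3 -m handwheel '[[133,[-45,0,0],0],[133,[-45,10,0],0],[133,[-20,40,0],0],[133,[0,45,0],0],[133,[0,0,0],0]]') | grep -E 'clock|pos|^force'
python3 - <<'E'
from h import *
p,d=shot('top','t9'); q,_=shot('side','s9')
o=np.zeros((560,790,3),np.uint8)
o[:,:300]=cv2.resize(p[140:252,155:215],(300,560),interpolation=cv2.INTER_CUBIC); o[:480,305:785]=cv2.resize(q[200:296,190:286],(480,480),interpolation=cv2.INTER_CUBIC)
cv2.imwrite('pics/c9.png',o[:,:,::-1])
P=cloud('top',d)*1000; m=np.zeros(d.shape,bool); m[195:250,165:205]=1; m&=(P[...,2]>65)&(P[...,2]<76)
print('handle',m.sum(),P[m].mean(0), P[m].min(0),P[m].max(0))
E
```

```text
clock: 50.1
tool_pos: [0.5055, 0.2529, 0.0422]
force: [0.0, -0.5, 1.1]
clock: 50.6
tool_pos: [0.4713, 0.2526, 0.1637]
force: [1.1, 0.2, 1.7]
clock: 51.1
tool_pos: [0.3586, 0.1496, 0.1579]
force: [-0.5, 0.5, 0.3]
handle 136 [502.82825263 252.56473787  70.53372168] [482.40690685 242.74864916  65.72689015] [522.49967394 262.17354808  75.17906712]
```

View pics/c9.png

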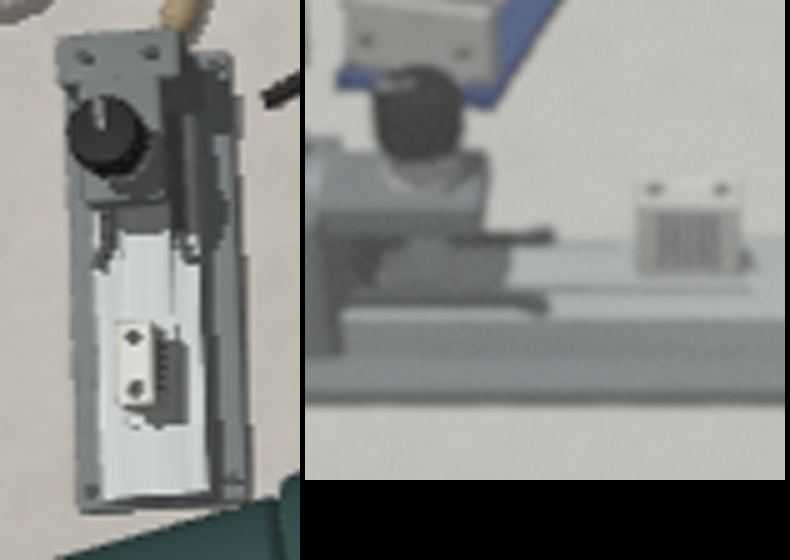

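Handle centre is about 99.7 mm in front of the knob axis, so the gauge is home. The knob mark has turned about half a turn, which matches the 3.03 rad commanded, and the robot is clear.

```bash
python3 -c "
from station import ctrl
print(ctrl.hand_in())"
```

```text
the job is handed in; nothing more can be done
None
```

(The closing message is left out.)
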